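# Push the row of rail modules home against the end stop

## Robot

A 6-joint arm with a two-finger parallel gripper is mounted at the origin on the work surface; the furniture and walls round the work are solid. World frame = base frame: x ahead of the robot, y to its left, z up, the work surface at z = 0. Lengths are in mm, angles in degrees, forces in N, time in s.
With the tool pointing down it reaches from about 350 to 800 mm from the base axis. Payload 7.3 kg.
Tool frame: the origin (TCP) lies midway between the tips of the shut fingers; the grasp point (between the pads) lies 19 mm behind it (bot.grasp_offset is the z of the grasp point in the tool frame, in mm); z points along the fingers, y is the line along which they close (so a half turn about z gives the same grasp; the last joint's range is limited). The gripper opens to 85 mm and grips with 20 to 120 N. Pads are 22 mm wide; open, the fingers measure 114 mm over their backs; the gripper's body (76 mm by 85 mm) begins 54 mm behind the grasp point. The pads swing forward as they close: fully open they stand 13 mm farther back than shut.
Start: joints at [-8.365, 19.595, 87.324, -0, 73.075, -8.365], TCP at [525.019, 0.02, 231.322] pointing down, gripper open.
Joint ranges: [-145.02, 145.02], [-44.19, 115.74], [2.07, 154.8], [-57.11, 237.11], [16.16, 152.29], [-177.93, 177.93]. Speed limits (degrees/s): [147.25, 147.25, 180, 180, 180, 180].

## Interface

Orientations are given as [roll, pitch, yaw] about the fixed x, y, z axes, in that order (R = Rz(yaw) Ry(pitch) Rx(roll)).
In Python, from workcell import bot, grab_frame, spot_in gives the robot as it stands. The module is installed in compiled form; this text tells all that it offers.
- The arm moves only by the shell command python3 -m handwheel 'ROWS' [FORCE]. ROWS is JSON, a list that holds one entry, the list of rows, each a list of 7 numbers: the shift along the world's x, y, z in units of 0.02 m (1.0 is 0.02 m), then the turn, a rotation vector about the world's x, y, z in units of 0.08 rad (1.0 is 0.08 rad), then the opening, from 0 (shut) to 1 (fully open). In form: [[[tx, ty, tz, rx, ry, rz, fingers], ...]]. A call has 1 to 8 rows; each row shifts and turns the commanded pose from where the row before left it; what a row does not reach is not made up. A row lasts 1/12 s, in which the tool goes at most 41.7 mm and 7.16 degrees, less where a joint would pass 70% of its speed; a pose out of reach is approached as far as the arm can. A call with a number of a shift or a turn outside -1 to 1 is refused whole. A call with a gripper value outside its range is refused whole. The fingers move at their own pace and stop on an object; FORCE is the grip in N (left out, the last holds). Time passes only in rows, so rows that do not move let the fingers close. It gives the time, the measured TCP pose, the force, the opening and the grip force at its end, in the units of the state.
- bot.get_state(): the state, without advancing time (a new reading comes with each control period).
- grab_frame(name): name is "scene" or "side" or "wrist"; returns a dict with "pixels" (384x512x3 uint8, red, green, blue), "vertical_fov" (degrees; the focal length in pixels is half the picture's height over the tangent of half this angle, whatever the lens; pixels are square), "cx", "cy" (the principal point, pixels), "distortion" ([k1, k2, p1, p2, k3] as OpenCV has them; the pictures are not rectified), "origin" and "rotation" of the camera in the world. Camera axes: x right, y up, looking along -z (the intrinsics and any distortion apply to the point x, -y, -z); pixel columns grow to the right and rows downward; lengths in mm; the calibration is good to about 2 mm. A picture is of the moment at which its call begins. There is no depth.
- bot.close_job(): hands the job in; it is judged then, once.
Trained networks look in a picture, given as the dict that the camera call returned (one of the last four; its "shot" number tells which), for a name from the list of things; names that differ only in an ending like _2 or _b are one class to them, and where a whole thing is asked for, a point or a joint stands for the part that bears it (a point fixed in the world has none). Each returns a list of dicts, best first, with "p" (0 to 1); they miss things now and then, are a little off and sometimes report something else, mostly with a low value. They report only what shows in the picture. A call takes as long as a camera call. They do not tell look-alikes from the thing itself.
- spot_in(target, picture): "box" ([left, top, right, bottom] in pixels, round what is visible of it).
The state is a dict: "time": time; "joint_positions": joint angles; "joint_velocities": joint speeds; "tau": joint torques, N m; "position": TCP position; "tool_rot": TCP orientation; "wrist_force": force on the tool from outside, world axes, zero at the start; "wrist_torque": the same for the moment, N m; "grip_width": finger opening in mm; "grasp_force": force on a finger pad.
Only numpy, scipy, OpenCV 4.12 (cv2) and the standard library are available. Lean on these libraries where they do the work, as an engineer would, in place of code of your own. Each camera call takes 0.05 s, during which the arm holds its last target. There are 200 camera calls.

## Task

On the assembly board, a row of four relay modules and, some way behind them, a loose end bracket sit on a mounting rail. With the fingertips, push the loose end bracket steadily along the rail so that it gathers the modules and drives the whole train fully home against the fixed end stop, with no gaps left between the parts, then take the fingers away. Push on the bracket only: do not touch the modules, do not knock, tip or lift anything off the rail, and leave the spare module, the solder reel and the screwdriver beside the board alone.

Things in the scene. Friction and masses are not known exactly. Their poses are not given: they have to be found in the camera images.
- rail: Fixed white board 330 x 86 x 12 mm on the bench; along its middle an aluminium top-hat rail (x = -155 to 155 mm, 35 mm wide, flange tops at z = 30 mm, between them a groove 22 mm wide, 7 mm deep). Grey end stop at the rail's +x end: 50 mm wide, 16 mm thick, top at z = 64 mm, face towards the modules at x = 125 mm. Origin: centre of the board's underside; x along the rail to the stop, z up.
- stop_face (a point): The point where the end stop's face meets the top of the rail, on the rail's centre line; axes as those of the rail. The train is home when the front module lies against this face.
- module_1: Grey relay module, front one (nearest the stop) of four sitting saddle-wise on the rail in a row, gaps 0.3 mm. 18 mm along the rail, 50 mm wide, 48 mm high above the rail top (hump 26 mm wide, shoulders 30 mm high); feet reach 8 mm down outside the flanges, 1.5 mm play. Loose, about 60 g, plain friction. Origin: centre of its seat on the rail top; x to the stop, z up. Not to be touched.
- module_2: Grey relay module, second of four sitting saddle-wise on the rail in a row, gaps 0.3 mm. 18 mm along the rail, 50 mm wide, 48 mm high above the rail top (hump 26 mm wide, shoulders 30 mm high); feet reach 8 mm down outside the flanges, 1.5 mm play. Loose, about 60 g, plain friction. Origin: centre of its seat on the rail top; x to the stop, z up. Not to be touched.
- module_3: Grey relay module, third of four sitting saddle-wise on the rail in a row, gaps 0.3 mm. 18 mm along the rail, 50 mm wide, 48 mm high above the rail top (hump 26 mm wide, shoulders 30 mm high); feet reach 8 mm down outside the flanges, 1.5 mm play. Loose, about 60 g, plain friction. Origin: centre of its seat on the rail top; x to the stop, z up. Not to be touched.
- module_4: Grey relay module, rearmost of four sitting saddle-wise on the rail in a row, gaps 0.3 mm. 18 mm along the rail, 50 mm wide, 48 mm high above the rail top (hump 26 mm wide, shoulders 30 mm high); feet reach 8 mm down outside the flanges, 1.5 mm play. Loose, about 60 g, plain friction. Origin: centre of its seat on the rail top; x to the stop, z up. Not to be touched.
- end_bracket: Loose grey block on the rail, 12 to 32 mm behind the rearmost module: 16 mm along the rail, 50 mm wide, 32 mm high above the rail top, one 11 mm steel screw head on top (3 mm high); feet as the modules. About 50 g, plain friction. Origin: centre of its seat on the rail top; x to the stop, z up. Push its flat rear face, 8 mm behind the origin. Home: origin at x = 45 mm on the rail.
- spare_module: A fifth module of the same kind standing on the bench on its feet, beside the board; leave alone. Origin 8 mm above the bench.
- solder_spool: Reel of solder with blue flanges, diameter 60 mm, 41 mm high, standing on the bench beside the board; leave alone. Origin: centre of its underside.
- driver_red: Small red screwdriver, 175 x 18 x 16 mm, lying on the bench beside the board; leave alone. Origin: centre of its underside.
Not all that is in view belongs to the job. What is shaped like the end_bracket but red is not meant.

How it is judged:
By the outcome, as a careful person would: the job done as asked, in the order asked, and still so for the second after the job is handed in, with the robot touching nothing.
It also fails if it takes over 32 s, if anything falls off the work surface, if the arm or the gripper's body presses on something with over 40 N, if the wrist force passes 120 N, or if a joint passes its speed limit or range.

## Working session

There is one attempt and no reset: what is moved stays moved. The work goes in short steps, Python scripts to look and compute and a shell command to move; the robot and the scene stay as the last step left them, time stands still between calls to the robot, and variables do not carry over. Pictures are saved under pics/ and viewed, at most 10 in all, crops included, and the job is handed in when it is done.

```bash
mkdir -p pics
cat > h.py <<'E'
import numpy as np,cv2
from workcell import bot,grab_frame,spot_in
def K(f):
    h=f["pixels"].shape[0];F=h/2/np.tan(np.radians(f["vertical_fov"])/2)
    return np.array([[F,0,f["cx"]],[0,F,f["cy"]],[0,0,1.]])
def ray(f,uv):
    p=cv2.undistortPoints(np.array([[uv]],float),K(f),np.array(f["distortion"],float))[0,0]
    return np.array(f["rotation"])@np.array([p[0],-p[1],-1])
def onz(f,uv,z):
    d=ray(f,uv);o=np.array(f["origin"]);return o+d*(z-o[2])/d[2]
def proj(f,P):
    c=(np.atleast_2d(P)-np.array(f["origin"]))@np.array(f["rotation"])
    c=c*[1,-1,-1]
    return cv2.projectPoints(c.reshape(-1,1,3),np.zeros(3),np.zeros(3),K(f),np.array(f["distortion"],float))[0][:,0]
def save(f,n): cv2.imwrite(n,f["pixels"][:,:,::-1])
E
python3 - <<'E'
from h import *
ims=[]
for n in ["scene","side","wrist"]:
    f=grab_frame(n); ims.append(f["pixels"])
    print(n,np.round(f["origin"]),np.round(f["rotation"],2).tolist())
    for t in ["rail","end_bracket","module_1"]:
        print(t,[(round(d["p"],2),np.round(d["box"]).tolist(),np.round(onz(f,[(d["box"][0]+d["box"][2])/2,(d["box"][1]+d["box"][3])/2],50)[:2]).tolist()) for d in spot_in(t,f)[:6]])
    cv2.imwrite(f"pics/{n}0.png",f["pixels"][:,:,::-1])
E
```

```text
scene [868. 349. 815.] [28.55, 0.28, 119.77]Traceback (most recent call last):
  File "<stdin>", line 7, in <module>
  File "h.py", line 10, in onz
    d=ray(f,uv);o=np.array(f["origin"]);return o+d*(z-o[2])/d[2]
                                                            ~^^^
IndexError: invalid index to scalar variable.
```

The camera rotation is given as roll, pitch, yaw, so I'll convert it in the helper.

```bash
sed -i 's/np.array(f\["rotation"\])/Rm(f)/; ' h.py
cat >> h.py <<'E'
from scipy.spatial.transform import Rotation
def Rm(f): return Rotation.from_euler("xyz",f["rotation"],degrees=True).as_matrix()
E
python3 - <<'E'
from h import *
for n in ["scene","side","wrist"]:
    f=grab_frame(n)
    cv2.imwrite(f"pics/{n}0.png",f["pixels"][:,:,::-1])
    print(n,np.round(f["origin"]),np.round(f["rotation"],2).tolist())
    for t in ["rail","end_bracket","module_1"]:
        print(t,[(round(d["p"],2),np.round(d["box"]).tolist(),np.round(onz(f,[(d["box"][0]+d["box"][2])/2,(d["box"][1]+d["box"][3])/2],50)[:2]).tolist()) for d in spot_in(t,f)[:6]])
print(bot.get_state())
E
```

```text
scene [868. 349. 815.] [28.55, 0.28, 119.77]
rail [(0.75, [211.0, 153.0, 264.0, 276.0], [590.0, 129.0])]
end_bracket [(0.67, [226.0, 186.0, 246.0, 198.0], [542.0, 94.0]), (0.66, [245.0, 122.0, 261.0, 141.0], [366.0, 40.0]), (0.5, [224.0, 180.0, 243.0, 193.0], [531.0, 81.0]), (0.44, [331.0, 163.0, 346.0, 184.0], [375.0, 285.0])]
module_1 [(0.82, [222.0, 209.0, 252.0, 224.0], [595.0, 130.0]), (0.6, [226.0, 184.0, 244.0, 197.0], [539.0, 92.0]), (0.49, [227.0, 201.0, 246.0, 215.0], [577.0, 118.0]), (0.47, [225.0, 191.0, 245.0, 204.0], [555.0, 100.0])]
side [  10. -344.  484.] [60.1, 1.03, -44.69]
rail [(0.76, [263.0, 166.0, 315.0, 280.0], [499.0, 56.0])]
end_bracket [(0.75, [281.0, 203.0, 304.0, 226.0], [526.0, 71.0]), (0.68, [226.0, 269.0, 254.0, 303.0], [320.0, 0.0]), (0.62, [150.0, 209.0, 175.0, 230.0], [341.0, 239.0])]
module_1 [(0.73, [277.0, 190.0, 304.0, 208.0], [567.0, 111.0]), (0.61, [277.0, 187.0, 301.0, 198.0], [586.0, 130.0]), (0.49, [280.0, 182.0, 302.0, 194.0], [601.0, 138.0])]
wrist [525.  85. 373.] [-19.11, -0.07, -0.01]
rail [(0.72, [150.0, 1.0, 432.0, 188.0], [564.0, 78
[... 394 characters left out ...]
me': 0.7, 'joint_positions': array([-8.36602654e+00,  1.95935306e+01,  8.73243255e+01,  2.93243415e-05,
        7.30730921e+01, -8.36605240e+00]), 'joint_velocities': array([ 0.0635844 , -0.10050139, -0.03504092,  0.12220137, -0.00407717,
        0.04406614]), 'tau': array([-1.48786454e-03, -4.33458781e+01, -2.46239966e+01, -1.21470148e-04,
        1.53091164e-04, -1.29604206e-05]), 'position': array([5.25030232e+02, 1.02459748e-02, 2.31337300e+02]), 'tool_rot': array([1.79991040e+02, 1.28925575e-03, 9.00000172e+01]), 'wrist_force': array([-0.13622299,  0.13950352,  0.39467124]), 'wrist_torque': array([0.05919282, 0.0199401 , 0.04682517]), 'grasp_force': 0.0, 'grip_width': 85.58110820069979}
```

View pics/scene0.png

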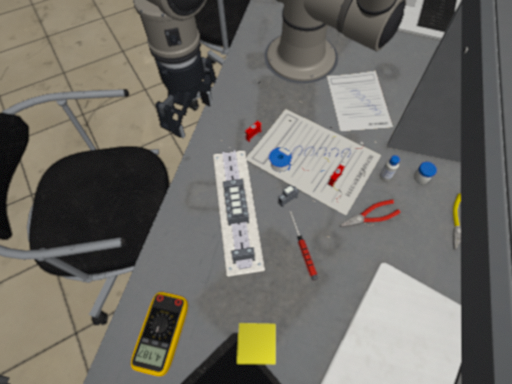

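View pics/wrist0.png

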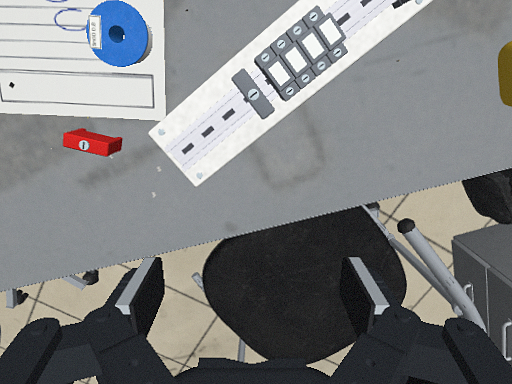

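The wrist view shows the rail running up and to the right. The bare grey bracket is at about (254,94), with the four modules ahead of it up to (335,30). The red look-alike is at (90,142). Next I'll fit the rail pose from the corners and screws.

```bash
cat > fit.py <<'E'
from h import *
from scipy.optimize import least_squares
f=grab_frame("wrist")
L=[(265,58),(281,44),(297,31),(313,17)];R=[(289,92),(304,79),(320,66),(337,52)]
A,B,S=(150,131),(196,187),(253,94)
# unknown rail x,y,yaw, bracket x, module1 x
def pts(q):
    x,y,t,b,m,s=q;P=[[-165,43,12],[-165,-43,12],[b,0,65]]
    for k in range(4):P.append([m-18.3*(3-k),s,62])
    for k in range(4):P.append([m-18.3*(3-k),-s,62])
    c,n=np.cos(t),np.sin(t)
    return np.array(P)@np.array([[c,n,0],[-n,c,0],[0,0,1]])+[x,y,0]
ob=np.array([A,B,S]+L+R,float)
r=least_squares(lambda q:(proj(f,pts(q))-ob).ravel(),[590,129,.65,-30,60,19],x_scale=[10,10,.1,10,10,5],loss="soft_l1")
q=r.x;print(np.round(q,2),np.degrees(q[2]),np.round(r.fun.reshape(-1,2),1).tolist())
c,n=np.cos(q[2]),np.sin(q[2])
for a in (q[3],26,45):print(a,q[0]+a*c,q[1]+a*n)
im=f["pixels"][:230,120:440,::-1].copy()
im=cv2.resize(im,None,fx=2.5,fy=2.5,interpolation=cv2.INTER_CUBIC)
P=np.array([[q[3]-8,25,62],[q[3]-8,-25,62],[q[3]+8,-25,62],[q[3]+8,25,62],[-165,43,12],[-165,-43,12],[125,25,64],[125,-25,64],[155,17.5,30],[155,-17.5,30]])
P=P@np.array([[c,n,0],[-n,c,0],[0,0,1]])+[q[0],q[1],0]
for u in proj(f,P):cv2.circle(im,tuple(int(v) for v in ((u-[120,0]+.5)*2.5)),3,(0,0,255),1)
cv2.imwrite("pics/w1.png",im)
E
python3 fit.py
```

```text
[562.12 106.19   0.67 -44.82  38.29  18.76] 38.36234099538943 [[-2.5, -0.1], [1.2, -0.1], [0.3, 0.3], [-0.4, -0.2], [-0.5, 0.5], [-0.2, -0.1], [0.4, 0.1], [-0.2, -0.8], [0.5, -0.4], [0.5, -0.2], [-0.2, 0.8]]
-44.818095525125145 526.9751240809281 78.37610611523598
26 582.5037026966465 122.32812098058355
45 597.4016321859299 134.1201393376054
```

View pics/w1.png

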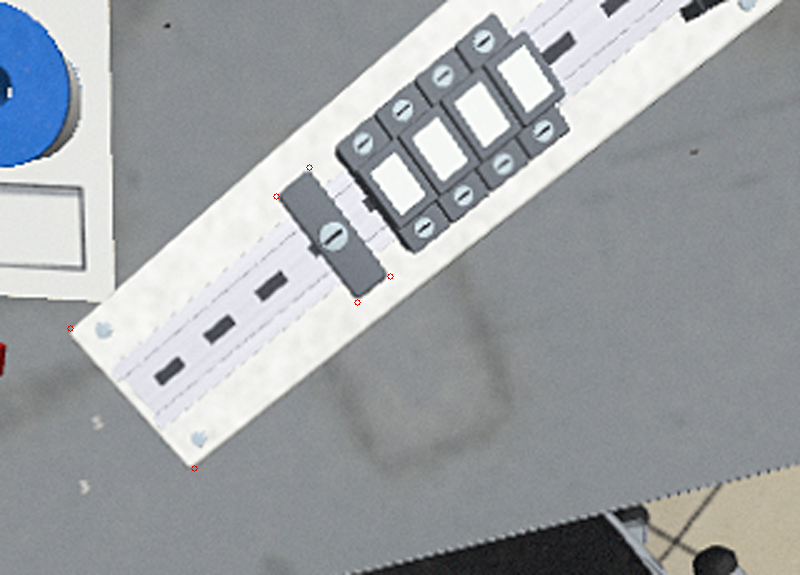

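The fit matches: rail yaw is about 38.4° and the bracket is at about x = -45. I'll move behind it with the fingers shut and turned so they close across the rail.

```bash
python3 -m handwheel '[[[-0.2,0.32,-0.6,0,0,-1,0],[-0.2,0.32,-0.6,0,0,-1,0],[-0.2,0.32,-0.6,0,0,-1,0],[-0.2,0.32,-0.6,0,0,-1,0],[-0.2,0.32,-0.6,0,0,-1,0],[-0.2,0.32,-0.6,0,0,-1,0],[-0.2,0.32,-0.6,0,0,-1,0],[-0.2,0.32,-0.6,0,0,-1,0]]]' 40
python3 -m handwheel '[[[0,0,-0.5,0,0,-1,0],[0,0,-0.5,0,0,-1,0],[0,0,-0.5,0,0,-1,0],[0,0,-0.3,0,0,-0.26,0],[0,0,0,0,0,0,0]]]'
python3 - <<'E'
from h import *
save(grab_frame("wrist"),"pics/w2.png")
E
```

```text
time: 1.42
position: [492.9, 51.5, 134.9]
tool_rot: [180.0, -0.0, 53.1]
wrist_force: [0.7, 0.0, 1.1]
grip_width: 0.1
grasp_force: 0.0
time: 1.83
position: [492.3, 51.3, 98.2]
tool_rot: [-179.9, 0.1, 38.4]
wrist_force: [-1.2, 0.5, -0.7]
grip_width: -0.2
grasp_force: 0.0
```

View pics/w2.png

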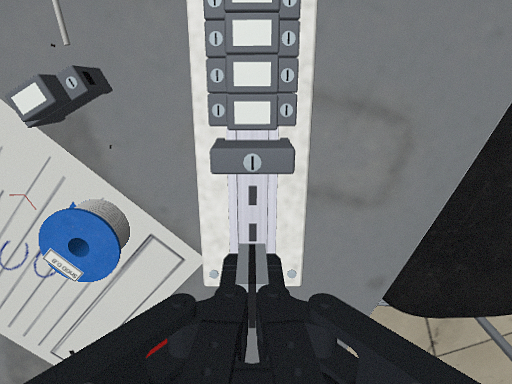

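The fingers are centred on the bracket: its screw is at column 252 and the fingers at about 252. The rail is upright in the picture. I'll go down and start the push.

```bash
python3 -m handwheel '[[[0,0,-0.6,0,0,0,0],[0,0,-0.6,0,0,0,0],[0,0,-0.6,0,0,0,0],[0,0,-0.6,0,0,0,0],[0,0,-0.4,0,0,0,0],[0,0,-0.2,0,0,0,0],[0,0,0,0,0,0,0]]]'
python3 -m handwheel '[[[0.157,0.124,0,0,0,0,0],[0.157,0.124,0,0,0,0,0],[0.157,0.124,0,0,0,0,0],[0.118,0.093,0,0,0,0,0],[0.118,0.093,0,0,0,0,0],[0.118,0.093,0,0,0,0,0],[0.118,0.093,0,0,0,0,0],[0.118,0.093,0,0,0,0,0]]]'
python3 -m handwheel '[[[0.118,0.093,0,0,0,0,0],[0.118,0.093,0,0,0,0,0],[0.118,0.093,0,0,0,0,0],[0.118,0.093,0,0,0,0,0],[0.118,0.093,0,0,0,0,0]]]'
python3 - <<'E'
from h import *
save(grab_frame("wrist"),"pics/w3.png")
E
```

```text
time: 2.47
position: [492.9, 51.2, 39.0]
tool_rot: [-180.0, 0.0, 38.4]
wrist_force: [0.4, 0.2, 0.1]
grip_width: -0.0
grasp_force: 0.0
time: 3.13
position: [514.4, 68.1, 39.3]
tool_rot: [-180.0, 0.0, 38.4]
wrist_force: [-0.0, -0.1, 1.9]
grip_width: 0.2
grasp_force: 0.4
time: 3.55
position: [525.8, 77.2, 39.3]
tool_rot: [-180.0, 0.1, 38.4]
wrist_force: [-2.9, -2.6, 2.2]
grip_width: -0.1
grasp_force: 1.6
```

View pics/w3.png

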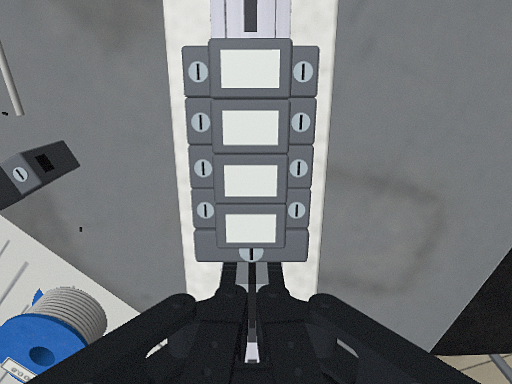

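The fingers sit squarely on the bracket's rear face and it has just reached the modules, all of them straight. About 72 mm remain.

```bash
python3 -m handwheel '[[[0.118,0.093,0,0,0,0,0],[0.118,0.093,0,0,0,0,0],[0.118,0.093,0,0,0,0,0],[0.118,0.093,0,0,0,0,0],[0.118,0.093,0,0,0,0,0],[0.118,0.093,0,0,0,0,0],[0.118,0.093,0,0,0,0,0],[0.118,0.093,0,0,0,0,0]]]'
python3 -m handwheel '[[[0.118,0.093,0,0,0,0,0],[0.118,0.093,0,0,0,0,0],[0.118,0.093,0,0,0,0,0],[0.118,0.093,0,0,0,0,0],[0.118,0.093,0,0,0,0,0],[0.118,0.093,0,0,0,0,0],[0.118,0.093,0,0,0,0,0],[0.118,0.093,0,0,0,0,0]]]'
python3 - <<'E'
from h import *
save(grab_frame("wrist"),"pics/w4.png")
E
```

```text
time: 4.27
position: [545.2, 92.4, 39.2]
tool_rot: [180.0, -0.0, 38.4]
wrist_force: [-2.0, -0.8, -0.0]
grip_width: 0.3
grasp_force: 0.7
time: 4.93
position: [564.1, 107.2, 39.3]
tool_rot: [180.0, -0.0, 38.4]
wrist_force: [-0.4, -1.0, -1.2]
grip_width: 0.0
grasp_force: 0.6
```

View pics/w4.png

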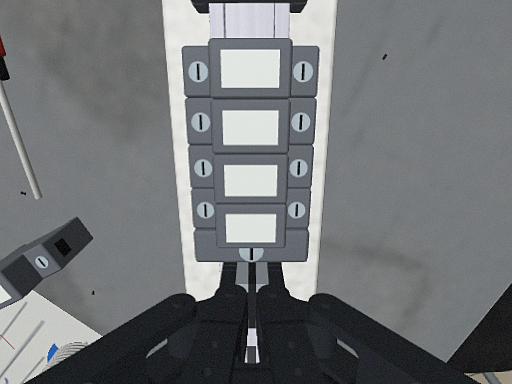

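The train is straight, and the stop is coming into view at the top, about 24 mm ahead. I'll go 18 mm more, then creep.

```bash
python3 -m handwheel '[[[0.118,0.093,0,0,0,0,0],[0.118,0.093,0,0,0,0,0],[0.118,0.093,0,0,0,0,0],[0.118,0.093,0,0,0,0,0],[0.118,0.093,0,0,0,0,0],[0.08,0.063,0,0,0,0,0]]]'
python3 -m handwheel '[[[0.04,0.031,0,0,0,0,0],[0.04,0.031,0,0,0,0,0],[0.04,0.031,0,0,0,0,0],[0.04,0.031,0,0,0,0,0]]]'
python3 - <<'E'
from h import *
save(grab_frame("wrist"),"pics/w5.png")
E
```

```text
time: 5.48
position: [577.5, 117.8, 39.4]
tool_rot: [180.0, -0.0, 38.4]
wrist_force: [-2.3, -2.9, 3.4]
grip_width: 0.2
grasp_force: 1.4
time: 5.82
position: [579.5, 119.4, 39.4]
tool_rot: [-180.0, 0.1, 38.4]
wrist_force: [-7.5, -8.3, 7.6]
grip_width: -0.2
grasp_force: 5.3
```

View pics/w5.png

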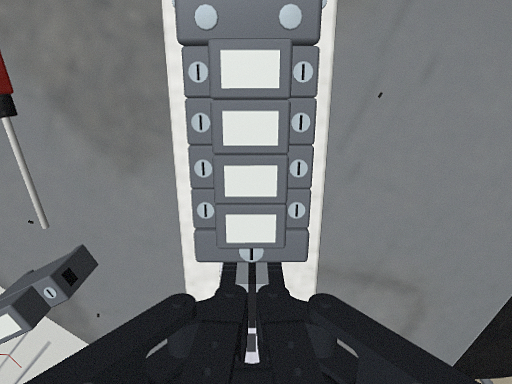

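The front module is against the stop and the contact force has risen to about 11 N, with the tool nearly stopped. I'll give one small confirming press, then retreat straight back and up.

```bash
python3 -m handwheel '[[[0.04,0.031,0,0,0,0,0],[0,0,0,0,0,0,0]]]'
python3 -m handwheel '[[[-0.04,-0.031,0,0,0,0,0],[-0.04,-0.031,0,0,0,0,0],[-0.08,-0.062,0,0,0,0,0],[-0.12,-0.093,0,0,0,0,0],[-0.24,-0.186,0,0,0,0,0],[-0.4,-0.31,0,0,0,0,0],[-0.4,-0.31,0,0,0,0,0]]]'
python3 -m handwheel '[[[-0.4,-0.31,0.3,0,0,0,0],[-0.2,-0.16,0.8,0,0,0,0],[0,0,0.8,0,0,0,0],[0,0,0.8,0,0,0,0],[0,0,0.8,0,0,0,0],[0,0,0.4,0,0,0,0],[0,0,0,0,0,0,0]]]'
python3 - <<'E'
from h import *
a=grab_frame("wrist")["pixels"][:,:,::-1]
s=grab_frame("scene")["pixels"][130:290,190:350,::-1]
cv2.imwrite("pics/w6.png",cv2.resize(np.hstack([a,cv2.resize(s,(384,384),interpolation=2)]),(798,342)))
E
```

```text
time: 6.03
position: [579.5, 119.4, 39.4]
tool_rot: [-180.0, 0.3, 38.4]
wrist_force: [-8.7, -7.5, 6.7]
grip_width: 0.0
grasp_force: 5.6
time: 6.62
position: [554.4, 100.1, 39.3]
tool_rot: [180.0, -0.0, 38.4]
wrist_force: [-0.2, -0.1, -0.2]
grip_width: 0.1
grasp_force: 0.0
time: 7.2
position: [543.8, 90.7, 119.5]
tool_rot: [179.8, -0.2, 38.4]
wrist_force: [0.6, 0.8, 0.2]
grip_width: -0.2
grasp_force: 0.0
```

View pics/w6.png

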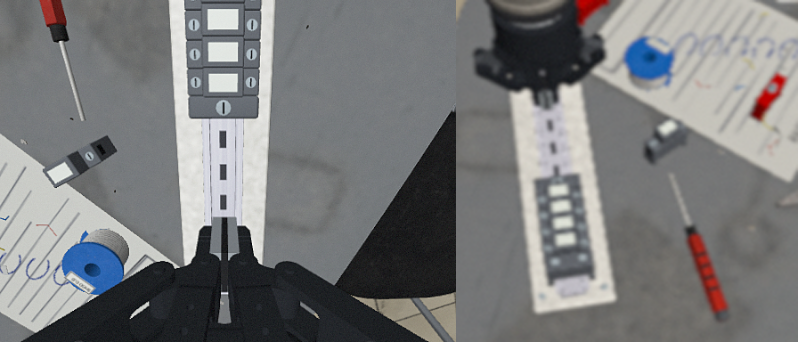

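The bracket (screw at about (223,107)) and the modules form one tight block against the stop. The fingers are clear, and the spare module, reel and screwdriver haven't moved.

```bash
python3 -c "
from workcell import bot
print(bot.close_job())"
```

```text
the job is handed in; nothing more can be done
None
```

The bracket has driven all four modules home against the end stop with no visible gaps, the fingers are clear, and the job is handed in at about 7.3 s on the robot's clock.

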